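Square up the spice safe and hold its key turned

TASK

Push the small grey lock box along the table until it sits flush in the corner stop, against both bars. Then take the key with the oblong bow from the key stand (leave the round-bowed spare in place), push it fully home in the box's lock, working it past the sticky pins, and turn it a quarter clockwise seen from above. The lock springs back, so finish while still holding the key home and turned; do not let go.

Things in the scene. Friction and masses are not known exactly. Their poses are not given: they have to be found in the camera images.
- stop: fixed aluminium corner stop, two bars 14 mm thick, 22 mm high; origin: inner corner at table height. One bar's inner face is the plane x = 0 (it runs 110 mm along -y from the corner), the other's is y = 0 (134 mm along -x). The box belongs in the quarter x < 0, y < 0: push it along the stop's +x and +y.
- box_center (a point): centre of the loose grey lock box, 130 mm (x) by 110 mm (y) by 60 mm high, about 0.6 kg, sliding under about 3 to 5 N (more if jerked); axes as the box's. Its +x face goes against the stop's x = 0 bar, its +y face against the y = 0 bar; flush, the centre is at x = -65, y = -55 mm in the stop's frame and the axes agree.
- box_corner (a point): the box's far left upright edge (its +x, +y corner), 10 mm above the table; flush, it is at the stop's inner corner
- lock_face (a point): centre of the lock's top, in the middle of the box's top, 62 mm above the table (2 mm above the lid), axes as the box's. A steel plug 33 mm across with a keyway 14 by 7 mm, its long side along the box's x until turned. Two sticky sprung pins 7 to 15 mm down; from 22 mm down the key presses a sprung plunger (up to about 5 N) that frees the plug only within about 1.5 mm of home.
- lock_plug (a joint): turn of the plug in rad: 0 as found (a spring brings it back), growing clockwise seen from above, stop at 1.65; blocked near 0.2 until the key is home; takes about 0.1 N m. The key has play in the keyway: it turns about 0.2 rad before and beyond the plug
- key_grip (a point): the key to use, upright in either slot of the stand: middle of its oblong black bow, 32 mm wide (x), 8 mm thick (y), 32 mm high, 24 mm above the shoulder's underside (the bow spans 6 to 38 mm above that). Shoulder 20 x 9 x 6 mm, flat blade below it 12 (x) x 5 (y) x 28 mm long, tip tapered; either way round fits. Home: shoulder on the lock's top, this point 24 mm above it. 0.05 kg.
- spare_key_grip (a point): the spare key in the other slot: the same but with a round black bow 32 mm across and an 18 mm blade; same point and axes. To be left there.
- key_stand: fixed white block 120 mm (x) by 40 mm (y) by 34 mm high, origin under its middle; slots 30 mm either side of the middle along x, key bows lie along its x. Keys stand with the shoulder on its top
Mind the look-alikes: they are no part of the job. What is shaped like the part that bears box_center but green is not meant.

How it is judged (in metres and radians):
On the way, in this order (a step that is already met when the one before it is completed fails the run):
1. the box sits flush against both bars of the stop, before the lock is turned (x of box_corner in the frame of stop above -0.004 m and y of box_corner in the frame of stop above -0.004 m and angle between the x axis of box_center and the x axis of stop, either way round below 0.05 rad and value of joint lock_plug below 0.2 rad), for 0.2 s.
2. the key is fully home in the lock, not yet turned (z of key_grip in the frame of lock_face below 0.027 m and horizontal distance between key_grip and lock_face below 0.005 m and value of joint lock_plug below 0.4 rad), for 0.1 s.
At the end, for the whole second after the job is handed in: Through the last second the fingers grip the key (over 1 N), upright (7 degrees), within 3 mm of home and 5 mm of the lock's centre; the plug is turned clockwise by over 1.25 rad (72 degrees; the key has play in it); the box lies flat, its corner within 6 mm of both bars, 0.07 rad of square (value of joint lock_plug above 1.25 rad and z of key_grip in the frame of lock_face below 0.027 m and horizontal distance between key_grip and lock_face below 0.005 m and angle between key_grip's own z axis and vertical below 0.12 rad and contact force between the fingers and key above 1 N and x of box_corner in the frame of stop above -0.006 m and y of box_corner in the frame of stop above -0.006 m and angle between the x axis of box_center and the x axis of stop, either way round below 0.07 rad and angle between box_center's own z axis and vertical below 0.05 rad); the arm keeps its last pose, push and grip.
It fails at once if the spare key is pulled or knocked out of its place (distance of spare_key_grip from where it was at the start of the episode above 0.015 m).
It also fails if it takes over 72 s, if anything falls off the work surface, if the arm or the gripper's body presses on something with over 40 N, if the wrist force passes 120 N, or if a joint passes its speed limit or range.

ROBOT

A 6-joint arm with a two-finger parallel gripper is mounted at the origin on a cart in front of the work surface, level with it; the furniture and walls round the work are solid. World frame = base frame: x ahead of the robot, y to its left, z up, the work surface at z = 0. Lengths are in mm, angles in rad, forces in N, time in s.
With the tool pointing down it reaches from about 300 to 775 mm from the base axis. Payload 14.6 kg.
Tool frame: the origin (TCP) lies on the centre line of the jaws, within the pads' length; the fingertips stand manip.tcp_to_tips ahead of it and the grasp point (between the pads) lies 5 mm behind it (manip.tcp_to_tips is the distance from the TCP to the fingertips, in mm); z points along the fingers, y is the direction in which the jaws open and shut (so a half turn about z gives the same grasp; the last joint's range is limited). The gripper opens to 94 mm and grips with 3 to 60 N. Pads are 16 mm wide; open, the fingers measure 119 mm over their backs; the gripper's body (75 mm by 177 mm) begins 78 mm behind the grasp point.
Start: joints at [-1.259, 0.3, 1.521, -0, 1.321, -0.067], TCP at [203.386, -511.003, 219.446] pointing down, gripper open.
Joint ranges: [-3.03, 3.03], [-0.79, 2.21], [0.23, 2.52], [-1.04, 4.18], [0, 3.07], [-2.55, 2.55]. Speed limits (rad/s): [2.22, 2.22, 2.57, 3.14, 3.14, 3.14].

INTERFACE

Orientations are given as [roll, pitch, yaw] about the fixed x, y, z axes, in that order (R = Rz(yaw) Ry(pitch) Rx(roll)).
In Python, from cell import manip, optics, workorder gives the robot as it stands. The module is installed in compiled form; this text tells all that it offers.
- The arm moves only by the tool jog_arm, never from a script. Its argument "deltas" is text: rows parted by semicolons, each of 5 numbers parted by spaces: the shift along the tool's x, y, z in mm, then the turn about the tool's z in rad, then the finger opening in mm, from 0 to 94. In form: tx ty tz twist grip; .... A call has exactly 10 rows; each row is the pose to reach, as a shift and turn from the pose commanded when the call began, along the tool's axes at that moment; what a row does not reach only later rows make up. A row lasts 1/8 s, in which the tool goes at most 62.5 mm and 10.7 degrees, less where a joint would pass 70% of its speed; a pose out of reach is approached as far as the arm can. A call with a gripper value outside its range is refused whole. The fingers move at their own pace and stop on an object; "squeeze" is the grip in N (left out, the last holds). Time passes only in rows, so rows that repeat a pose let the fingers close, or fill a call up. It gives the time, the measured TCP pose, the force and the opening at its end, in the units of the state.
- manip.read_state(): the state, without advancing time (a new reading comes with each control period).
- optics.camera(name): name is "scene" or "top"; returns (picture, depth): 420x560x3 uint8, red, green, blue; 420x560 float32, mm along the optical axis (not along the pixel's ray), 0 where there is no reading.
- optics.get_calibration(name): a dict with "intrinsics" (3x3 intrinsics, pixels), "dist_coeffs" ([k1, k2, p1, p2, k3] as OpenCV has them; the pictures are not rectified), "R" (3x3) and "t" (3): a world point X has camera coordinates R X + t. Camera axes: x right, y down, z forward; pixel columns grow to the right and rows downward; lengths in mm; the calibration is good to about 2 mm. A picture is of the moment at which its call begins. get_calibration takes no time and is no camera call.
- workorder.sign_off(): hands the job in, once; it reports no verdict.
The state is a dict: "clock": time; "joints": joint angles; "qd": joint speeds; "effort": joint torques, N m; "eef_pos": TCP position; "eef_rot": TCP orientation; "wrist_force": force on the tool from outside, world axes, zero at the start; "moment": the same for the moment, N m; "finger_gap": finger opening in mm.
Only numpy, scipy, OpenCV 4.12 (cv2) and the standard library are available. Lean on these libraries where they do the work, as an engineer would, in place of code of your own. Each camera call takes 0.05 s, during which the arm holds its last target.

## Working session

There is one attempt and no reset: what is moved stays moved. The work goes in short steps, Python scripts to look and compute and a tool call to move; the robot and the scene stay as the last step left them, time stands still between calls to the robot, and variables do not carry over. Pictures are saved under pics/ and viewed, and the job is handed in when it is done.

Besides the shell and the picture viewer there is one more tool, called as name(argument=value, ...), one argument or row to a line, values as JSON. jog_arm: Moves the arm, as the interface text tells. Its arguments: {"type":"object","properties":{"deltas":{"type":"string"},"squeeze":{"type":"number"}},"required":["deltas"]}

```bash
mkdir -p pics; ls; python3 - <<'E'
from cell import manip, optics, workorder
import numpy as np, cv2
print(manip.read_state(), manip.tcp_to_tips)
for n in ("scene","top"):
    c=optics.get_calibration(n); print(n,c)
    im,d=optics.camera(n)
    np.savez(f'pics/{n}0.npz',im=im,d=d)
    cv2.imwrite(f'pics/{n}0.png',cv2.cvtColor(im,cv2.COLOR_RGB2BGR))
E
```

```text
pics
{'clock': 0.0, 'joints': array([-1.25859613e+00,  3.00483595e-01,  1.52160761e+00, -1.31863497e-05,
        1.32067729e+00, -6.65837690e-02]), 'qd': array([ 0.00169653,  0.00104114, -0.00128254,  0.00017557,  0.00028638,
        0.00098292]), 'effort': array([-1.03034567e-03, -5.31807625e+01, -3.52737200e+01,  7.06864544e-02,
        2.42740806e-02, -8.43264411e-05]), 'eef_pos': array([ 203.30987827, -510.77171219,  218.86823994]), 'eef_rot': array([-3.14041856e+00, -6.54905003e-05,  3.78787195e-01]), 'wrist_force': array([-0.49330979, -1.32366788, -0.80514804]), 'moment': array([-0.00616603, -0.00228894,  0.02666156]), 'finger_gap': 94.16962829190622} 14.0
scene {'intrinsics': array([[525.75596695,   0.        , 280.12201946],
       [  0.        , 525.75596695, 205.13668868],
       [  0.        ,   0.        ,   1.        ]]), 'dist_coeffs': array([-0.09832863,  0.        ,  0.        ,  0.        ,  0.        ]), 'R': array([[-0.64691081, -0.76238123, -0.01677068],
       [-0.51848214,  0.45586673, -0.72343748],
       [ 0.55918036, -0.45930423, -0.69018617]]), 't': array([437.12820131, 315.45571168, 732.28778117])}
top {'intrinsics': array([[459.15090017,   0.        , 277.75529171],
       [  0.        , 459.15090017, 206.78017878],
       [  0.        ,   0.        ,   1.        ]]), 'dist_coeffs': array([-0.09862381,  0.        ,  0.        ,  0.        ,  0.        ]), 'R': array([[-0.01073238, -0.99991773,  0.0070256 ],
       [-0.99130941,  0.00971821, -0.13119148],
       [ 0.13111241, -0.00837254, -0.99133215]]), 't': array([  87.90428921,  608.17710884, 1059.830634  ])}
```

View pics/top0.png

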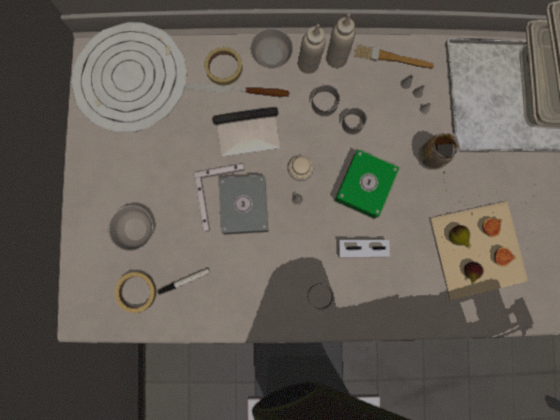

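View pics/scene0.png

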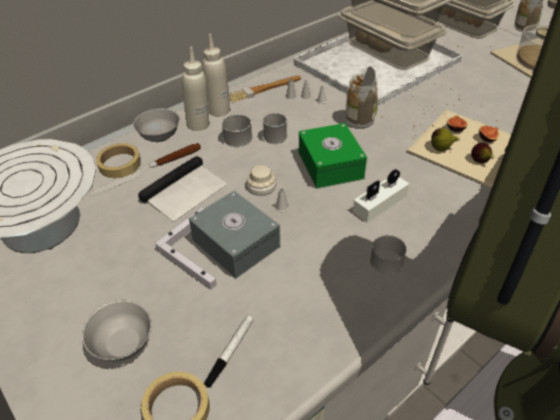

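The top view shows the grey box at about (243,203), the stop's L with its corner at about (199,175), the green look-alike box at (368,183) and the key stand at (364,248) with two bows at (353,247) and (378,246). In the scene view the bows are at (373,190) and (393,178). Next I'll look at close crops.

```bash
python3 - <<'E'
import numpy as np, cv2
s=cv2.imread('pics/scene0.png'); t=cv2.imread('pics/top0.png')
a=cv2.resize(s[160:230,340:420],None,fx=5,fy=5,interpolation=cv2.INTER_CUBIC)
b=cv2.resize(t[230:265,330:400],None,fx=5.7,fy=5.7,interpolation=cv2.INTER_CUBIC)
h=max(a.shape[0],b.shape[0]); 
o=np.zeros((h,a.shape[1]+b.shape[1],3),np.uint8);o[:a.shape[0],:a.shape[1]]=a;o[:b.shape[0],a.shape[1]:]=b
cv2.imwrite('pics/crop_keys.png',o)
c=cv2.resize(t[155:245,185:285],None,fx=6,fy=6,interpolation=cv2.INTER_CUBIC)
cv2.imwrite('pics/crop_box.png',c)
E
```

```text
(no output)
```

View pics/crop_keys.png

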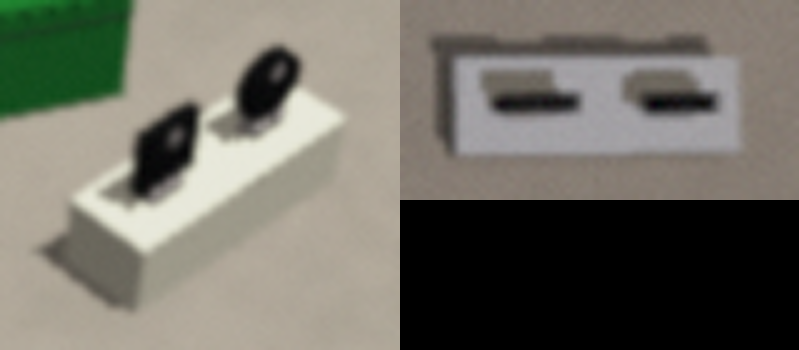

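View pics/crop_box.png

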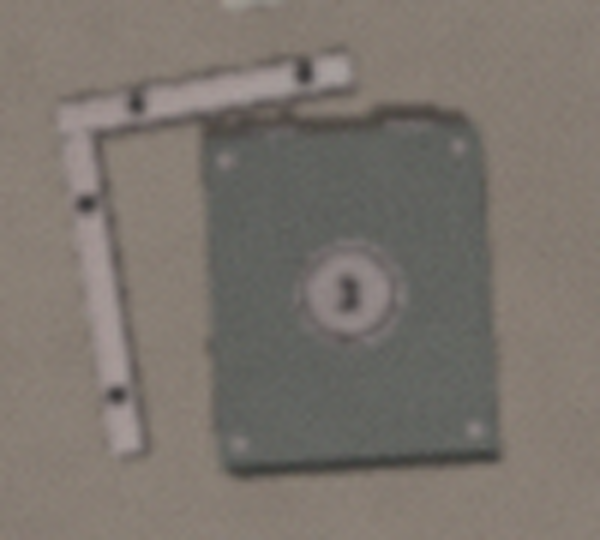

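The oblong bow is the left key, at scene (373,190) and top (353,247). The round spare is at scene (393,178) and top (378,246). The grey box at top (243,203) is the right one, not the green box at (368,183). Next I'll measure everything.

```bash
cat > h.py <<'E'
import numpy as np, cv2
from cell import manip, optics, workorder
CAL={n:optics.get_calibration(n) for n in("scene","top")}
def ray(n,px):
    c=CAL[n]; p=cv2.undistortPoints(np.array(px,float).reshape(-1,1,2),c['intrinsics'],c['dist_coeffs']).reshape(-1,2)
    d=np.c_[p,np.ones(len(p))]@c['R']; o=-c['R'].T@c['t']; return o,d
def onz(n,px,z):
    o,d=ray(n,px); return o+d*((z-o[2])/d[:,2])[:,None]
def tri(pa,pb):
    oa,da=ray('top',[pa]);ob,db=ray('scene',[pb]);da=da[0]/np.linalg.norm(da);db=db[0]/np.linalg.norm(db)
    A=np.c_[da,-db];s=np.linalg.lstsq(A,ob-oa,rcond=None)[0];P=oa+da*s[0];Q=ob+db*s[1];return (P+Q)/2,np.linalg.norm(P-Q)
def proj(n,X):
    c=CAL[n];return cv2.projectPoints(np.array(X,float).reshape(-1,1,3),cv2.Rodrigues(c['R'])[0],c['t'],c['intrinsics'],c['dist_coeffs'])[0].reshape(-1,2)
def load(n,k): z=np.load(f'pics/{n}{k}.npz'); return z['im'],z['d']
def snap(n,k):
    im,d=optics.camera(n); np.savez(f'pics/{n}{k}.npz',im=im,d=d); cv2.imwrite(f'pics/{n}{k}.png',im[:,:,::-1]); return im,d
def big(m):
    n,l,s,c=cv2.connectedComponentsWithStats(m.astype(np.uint8)); i=1+np.argmax(s[1:,4]); return l==i
def mask(im,roi,f):
    x0,y0,x1,y1=roi; m=np.zeros(im.shape[:2],bool); m[y0:y1,x0:x1]=f(im.astype(int))[y0:y1,x0:x1]; return m
E
python3 - <<'E'
from h import *
im,d=load('top',0)
for nm,p in dict(table=(320,290),lid=(230,185),bar=(203,215),bar2=(225,170),stand=(366,252),bow=(353,247),plug=(236,203)).items(): print(nm,im[p[1],p[0]],d[p[1],p[0]],onz('top',[p],0)[0].round(0))
def pts(m): y,x=np.nonzero(m); return np.c_[x,y]
hsv=cv2.cvtColor(im,cv2.COLOR_RGB2HSV)
# cloud heights by depth
c=CAL['top'];yy,xx=np.mgrid[:420,:560];p=cv2.undistortPoints(np.c_[xx.ravel(),yy.ravel()].astype(float).reshape(-1,1,2),c['intrinsics'],c['dist_coeffs']).reshape(-1,2)
P=((np.c_[p,np.ones(len(p))]*d.reshape(-1,1))-c['t'])@c['R'];P=P.reshape(420,560,3);np.save('pics/P0.npy',P)
for nm,q in dict(table=(320,290),lid=(230,185),bar=(203,215),bar2=(225,170),stand=(366,252),bow=(353,247)).items(): print(nm,P[q[1],q[0]].round(1))
E
```

```text
table [81 72 67] 1115.216 [409. -19.   0.]
lid [93 95 91] 1085.9761 [670. 200.   0.]
bar [162 151 148] 1115.5364 [596. 267.   0.]
bar2 [162 154 150] 1132.599 [709. 213.   0.]
stand [162 159 164] 1093.3475 [ 500. -135.    0.]
bow [34 32 31] 1059.0905 [ 512. -103.    0.]
plug [128 119 118] 1079.1885 [625. 185.   0.]
table [408.8 -19.5  -1.6]
lid [659.6 194.4  59.2]
bar [593.2 263.8  20. ]
bar2 [704.9 210.9  18. ]
stand [ 498.7 -128.3   33.2]
bow [509.6 -91.2  68.9]
```

```bash
cat > meas.py <<'E'
from h import *
def line(p): 
    v=cv2.fitLine(p.astype(np.float32),cv2.DIST_HUBER,0,.01,.01).ravel(); return v[2:],v[:2]
def inter(a,b):
    s=np.linalg.solve(np.c_[a[1],-b[1]],b[0]-a[0]); return a[0]+a[1]*s[0]
def rectfit(P): # P Nx2 world contour points; fits lines on 4 sides
    r=cv2.minAreaRect(P.astype(np.float32)); return r
def stop(k):
    im,d=load('top',k)
    m=big(mask(im,(190,155,250,240),lambda a:(a.min(2)>120)))
    cn=max(cv2.findContours(m.astype(np.uint8),0,cv2.CHAIN_APPROX_NONE)[0],key=cv2.contourArea).reshape(-1,2)
    ys,xs=np.nonzero(m); W=onz('top',np.c_[xs,ys],22)[:,:2]
    return m,W
def box(k):
    im,d=load('top',k)
    roi=(190,160,280,245)
    m=mask(im,roi,lambda a:(a[...,0]-a[...,2]<6)&(a.max(2)<125)&(a.min(2)>50))
    m=big(cv2.morphologyEx(m.astype(np.uint8),cv2.MORPH_OPEN,np.ones((3,3))))
    return m
E
python3 - <<'E'
from meas import *
im,d=load('top',0)
m,W=stop(0); b=box(0)
o=im[...,::-1].copy(); o[m]=(0,0,255); o[b]=(255,0,0)
s=big(mask(im,(330,230,400,265),lambda a:(a.min(2)>135)|(a.max(2)<60)&(a.max(2)<0)))
o[s]=(0,255,0)
k=mask(im,(340,238,392,256),lambda a:(a.max(2)<70)); o[k]=(0,255,255)
cv2.imwrite('pics/masks0.png',cv2.resize(o[150:270,185:405],None,fx=3.6,fy=3.6,interpolation=cv2.INTER_NEAREST))
E
```

```text
(no output)
```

View pics/masks0.png

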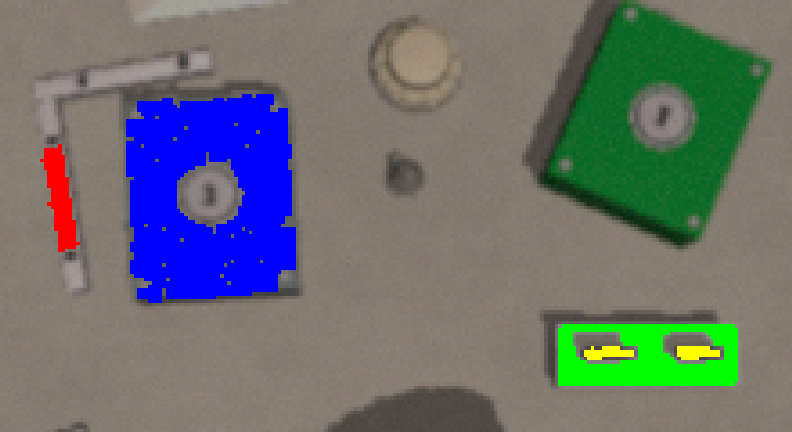

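```bash
cat >> meas.py <<'E'
def cloud(n,d):
    c=CAL[n];h,w=d.shape;yy,xx=np.mgrid[:h,:w]
    p=cv2.undistortPoints(np.c_[xx.ravel(),yy.ravel()].astype(float).reshape(-1,1,2),c['intrinsics'],c['dist_coeffs']).reshape(-1,2)
    return (((np.c_[p,np.ones(len(p))]*d.reshape(-1,1))-c['t'])@c['R']).reshape(h,w,3)
def wcnt(m,z):
    cn=max(cv2.findContours(m.astype(np.uint8),cv2.RETR_EXTERNAL,cv2.CHAIN_APPROX_NONE)[0],key=cv2.contourArea).reshape(-1,2)
    # push half px outward handled by size check
    return onz('top',cn,z)[:,:2]
def rect(m,z):
    P=wcnt(m,z); (c,s,a)=cv2.minAreaRect(P.astype(np.float32)); 
    # refine: fit line per side
    B=cv2.boxPoints((c,s,a)); C=B.mean(0); L=[]
    for i in range(4):
        p,q=B[i],B[(i+1)%4]; u=(q-p)/np.linalg.norm(q-p); n=np.array([-u[1],u[0]]); t=(P-p)@u; e=np.abs((P-p)@n); l=np.linalg.norm(q-p)
        k=(t>.12*l)&(t<.88*l)&(e<7); L.append(line(P[k]))
    K=np.array([inter(L[i-1],L[i]) for i in range(4)])
    return K
E
python3 - <<'E'
from meas import *
im,d=load('top',0); P=cloud('top',d); Z=P[...,2]
print('campos',(-CAL['top']['R'].T@CAL['top']['t']).round())
def roi(m,r): o=np.zeros_like(m); x0,y0,x1,y1=r; o[y0:y1,x0:x1]=m[y0:y1,x0:x1]; return o
def show(K):
    print(K.round(1).tolist(),'c',K.mean(0).round(1)); e=np.roll(K,-1,0)-K; print(' len',np.linalg.norm(e,axis=1).round(1),'ang',np.arctan2(e[:,1],e[:,0]).round(3))
b=big(roi(Z>50,(190,150,290,250))); print('box');show(rect(b,60))
s=big(roi((Z>25)&(Z<42),(325,228,405,268))|roi(Z>25,(325,228,405,268))); print('stand');
s2=big(mask(im,(330,230,400,265),lambda a:(a.min(2)>135))); show(rect(s2,34))
# stop
st=mask(im,(190,155,250,240),lambda a:(a.min(2)>115)); st=big(cv2.morphologyEx(st.astype(np.uint8),cv2.MORPH_CLOSE,np.ones((5,5)))); 
print('stop px',st.sum())
W=wcnt(st,22)
h=cv2.approxPolyDP(W.astype(np.float32).reshape(-1,1,2),6,True).reshape(-1,2); print(h.round(1).tolist())
L=[]
for i in range(len(h)):
    p,q=h[i],h[(i+1)%len(h)]; l=np.linalg.norm(q-p)
    if l<60: continue
    u=(q-p)/l;n=np.array([-u[1],u[0]]);t=(W-p)@u;k=(t>.1*l)&(t<.9*l)&(np.abs((W-p)@n)<6); f=line(W[k]); L.append((f,l,np.arctan2(u[1],u[0]))); print(p,q,l,'ang fit',np.arctan2(f[1][1],f[1][0]).round(3))
# plug circle
m=roi(np.abs(Z-61)<6,(190,150,290,250))
pl=mask(im,(225,188,262,222),lambda a:(a.min(2)>105)); pl=big(cv2.morphologyEx(pl.astype(np.uint8),cv2.MORPH_CLOSE,np.ones((7,7)))); Pw=wcnt(pl,62); print('plug',cv2.minEnclosingCircle(Pw.astype(np.float32)),Pw.mean(0))
# keys
for r,zz in(((342,238,364,256),72),((366,238,392,256),72)):
    k=big(mask(im,r,lambda a:(a.max(2)<70))); w=wcnt(k,zz); print('key top c',cv2.minAreaRect(w.astype(np.float32)), np.unique(Z[k].round())[-3:])
    ys,xs=np.nonzero(k);print(xs.mean(),ys.mean())
E
```

```text
campos [ 465.   91. 1130.]
box
[[548.2999877929688, 215.60000610351562], [553.7000122070312, 107.5], [683.4000244140625, 114.5], [678.4000244140625, 221.60000610351562]] c [616.  164.8]
 len [108.2 129.9 107.2 130.3] ang [-1.52   0.053  1.617 -3.096]
stand
[[488.3999938964844, -183.5], [526.7000122070312, -184.89999389648438], [528.2000122070312, -66.4000015258789], [490.1000061035156, -65.4000015258789]] c [ 508.3 -125.1]
 len [ 38.3 118.5  38.1 118. ] ang [-0.038  1.558  3.115 -1.585]
stop px 2759
[[743.0, 295.20001220703125], [534.9000244140625, 294.5], [534.2999877929688, 216.89999389648438], [541.4000244140625, 204.89999389648438], [546.4000244140625, 221.8000030517578], [592.7000122070312, 226.89999389648438], [595.2000122070312, 234.1999969482422], [646.7999877929688, 227.3000030517578], [696.7000122070312, 232.60000610351562], [703.4000244140625, 151.3000030517578], [733.7000122070312, 151.3000030517578], [741.4000244140625, 161.10000610351562]]
[743.005   295.21704] [534.8918 294.5416] 208.11432 ang fit 0.015
[534.8918 294.5416] [534.262  216.9387] 77.605446 ang fit 1.563
[696.74585 232.59175] [703.4034  151.29913] 81.56477 ang fit -1.562
[741.39764 161.14754] [743.005   295.21704] 134.07915 ang fit 1.559
plug ((614.741455078125, 163.18716430664062), 21.36072540283203) [615.52735328 163.02593034]
key top c ((508.2912292480469, -91.85860443115234), (30.235767364501953, 6.911679267883301), 89.24972534179688) [73. 74. 75.]
353.0263157894737 247.42105263157896
key top c ((507.4844055175781, -150.12071228027344), (25.783510208129883, 6.930201053619385), 89.18856811523438) [72. 73. 74.]
377.8157894736842 247.3421052631579
```

```bash
cat > stopfit.py <<'E'
from meas import *
def stopfit(im,verbose=1):
    st=mask(im,(188,155,250,240),lambda a:(a.min(2)>128)).astype(np.uint8)
    n,l,s,c=cv2.connectedComponentsWithStats(st); keep=np.isin(l,[i for i in range(1,n) if s[i,4]>12])&(l>0)
    ys,xs=np.nonzero(keep); W=onz('top',np.c_[xs,ys],22)[:,:2]
    return keep,W
E
python3 - <<'E'
from stopfit import *
im,d=load('top',0)
k,W=stopfit(im)
o=im[...,::-1].copy(); o[k]=(0,0,255)
cv2.imwrite('pics/stop0.png',cv2.resize(o[150:250,180:290],None,fx=5,fy=5,interpolation=cv2.INTER_NEAREST))
# rough split: corner pixel ~ (199,176)
for nm,sel in (('xbar',W[:,0]>690),('ybar',W[:,0]<675)):
    Q=W[sel]; f=line(Q); n=np.array([-f[1][1],f[1][0]]); e=(Q-f[0])@n; t=(Q-f[0])@f[1]
    print(nm,f,np.arctan2(f[1][1],f[1][0]),'width',e.min(),e.max(),'std*sqrt12',e.std()*12**.5,'t',t.min(),t.max(), 'ends',f[0]+f[1]*t.min(),f[0]+f[1]*t.max())
E
```

```text
xbar (array([703.12067, 226.84119], dtype=float32), array([ 0.16519254, -0.9862613 ], dtype=float32)) -1.4048431 width -5.204133971814222 5.211482370931848 std*sqrt12 10.113000310472101 t -58.57698891885114 61.24740719380457 ends [693.44418466 284.61340424] [713.23828154 166.43523858]
ybar (array([615.8686 , 265.56165], dtype=float32), array([0.9833253 , 0.18185522], dtype=float32)) 0.1828728 width -111.25938206434961 7.954497862580826 std*sqrt12 142.37591604913834 t -59.32863233917191 60.85333870204526 ends [557.52924596 254.77242422] [675.707219  276.6281426]
```

View pics/stop0.png

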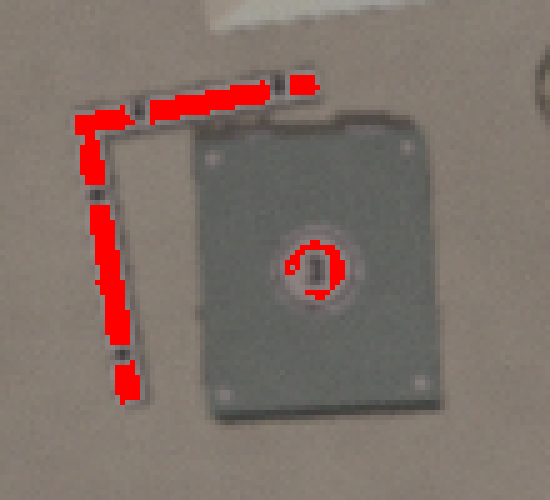

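```bash
python3 - <<'E'
from stopfit import *
im,d=load('top',0)
k,W=stopfit(im)
A=line(W[W[:,0]>690]); 
B=line(W[(W[:,0]<680)&(W[:,1]>230)])
ya=np.arctan2(A[1][1],A[1][0])+np.pi/2; yb=np.arctan2(B[1][1],B[1][0]); print(ya,yb)
yaw=(ya*110+yb*134)/244
ux=np.array([np.cos(yaw),np.sin(yaw)]); uy=np.array([-ux[1],ux[0]])
C=inter(A,B)-7*ux-7*uy
print('yaw',yaw,'corner',C,'flush centre',C-65*ux-55*uy)
bc=np.array([616,164.8]); r=bc-C; print('box in stop',r@ux,r@uy,'box yaw rel',.053-yaw)
# scene-camera check of lock & stop
print(proj('scene',[[*bc,62],[*C,22],[508,-95,72],[508,-155,72]]))
E
python3 - <<'E'
import cv2
s=cv2.imread('pics/scene0.png')
cv2.imwrite('pics/sc_crop.png',cv2.resize(s[185:295,150:290],None,fx=5.5,fy=5.5,interpolation=cv2.INTER_CUBIC))
E
```

```text
0.16595328 0.17085664
yaw 0.16864611 corner [688.4103 272.4071] flush centre [633.5641 207.2773]
box in stop -89.44460530525211 -93.92656412964533 box yaw rel -0.11564611
[[231.85688417 219.57769549]
 [164.35208973 240.89299898]
 [373.3384518  182.66300023]
 [393.75342431 169.51393504]]
```

View pics/sc_crop.png

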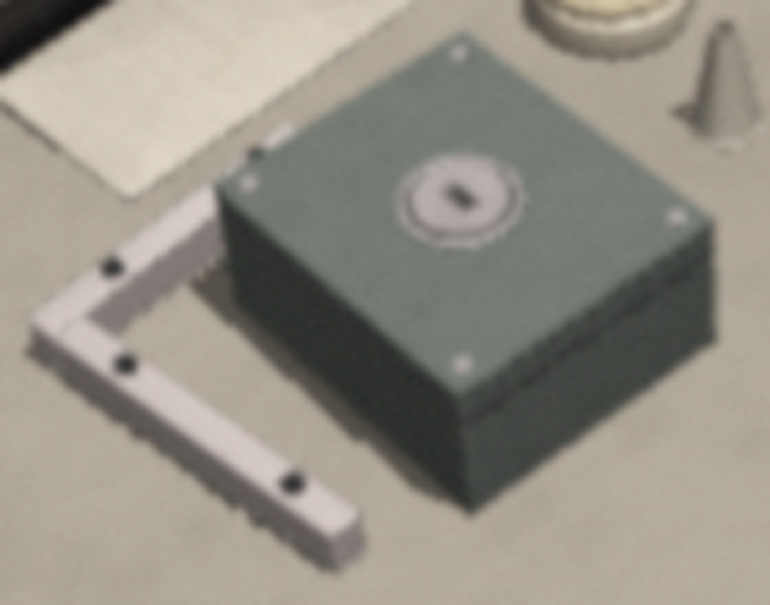

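```bash
cat > go.py <<'E'
from h import *
C=np.array([688.41,272.41]); YAW=.1686; UX=np.array([np.cos(YAW),np.sin(YAW)]); UY=np.array([-UX[1],UX[0]])
def S(x,y): return C+x*UX+y*UY
def st():
    s=manip.read_state(); return s
def need(x,y,z,yaw):
    s=st(); p=s['eef_pos']; c=s['eef_rot'][2]; dx,dy=x-p[0],y-p[1]
    tw=-((yaw-c+np.pi)%(2*np.pi)-np.pi)
    print('t=%.2f at %s yaw %.3f F %s gap %.1f q1 %.2f q6 %.2f'%(s['clock'],p.round(1),c,s['wrist_force'].round(1),s['finger_gap'],s['joints'][0],s['joints'][5]))
    print('delta tx %.1f ty %.1f tz %.1f twist %.3f'%(dx*np.cos(c)+dy*np.sin(c),dx*np.sin(c)-dy*np.cos(c),-(z-p[2]),tw))
E
python3 - <<'E'
from go import *
from meas import cloud
im,d=load('top',0);P=cloud('top',d)
R=P[185:206,288:306]; k=R[...,2]>8; print('cone',R[k].min(0),R[k].max(0))
need(*S(-182,-94),110,YAW)
E
```

```text
cone [464.87816655  23.96797964   8.02032009] [ 643.86334343   90.86014006 1129.81425807]
t=0.10 at [ 203.3 -510.8  218.9] yaw 0.379 F [0.8 0.4 0.3] gap 94.3 q1 -1.26 q6 -0.07
delta tx 542.7 ty -494.4 tz 108.9 twist 0.210
```

jog_arm(
  deltas="30 -27 0 0.02 60; 74 -67 0 0.04 60; 118 -107 0 0.06 60; 162 -147 0 0.08 60; 206 -187 0 0.1 60; 250 -227 0 0.12 60; 294 -267 0 0.14 60; 338 -307 0 0.16 60; 382 -347 0 0.18 60; 420 -382 0 0.2 60",
  squeeze=20,
)

```text
clock: 1.35
eef_pos: [452.8, 1.4, 219.4]
eef_rot: [-3.142, 0.0, 0.179]
wrist_force: [0.8, 0.1, 0.5]
finger_gap: 59.9
```

```bash
python3 - <<'E'
from go import *
need(*S(-182,-94),110,YAW)
need(*S(-182,-94),26,YAW)
E
```

```text
t=1.35 at [452.8   1.4 219.4] yaw 0.179 F [0.8 0.1 0.5] gap 59.9 q1 -0.08 q6 1.31
delta tx 97.1 ty -132.7 tz 109.4 twist 0.010
t=1.35 at [452.8   1.4 219.4] yaw 0.179 F [0.8 0.1 0.5] gap 59.9 q1 -0.08 q6 1.31
delta tx 97.1 ty -132.7 tz 193.4 twist 0.010
```

jog_arm(
  deltas="25 -35 0 0 60; 50 -70 0 0 60; 75 -105 20 0 60; 97 -133 50 0.01 60; 97 -133 90 0.01 60; 97 -133 130 0.01 60; 97 -133 160 0.01 60; 97 -133 180 0.01 60; 97 -133 193 0.01 60; 97 -133 193 0.01 60",
)

```text
clock: 2.6
eef_pos: [523.8, 147.3, 25.9]
eef_rot: [3.142, 0.001, 0.169]
wrist_force: [0.2, -0.0, -0.0]
finger_gap: 59.9
```

```bash
python3 - <<'E'
from go import *
need(*S(-65-65-8,-94),26,YAW)
im,d=snap('scene',1)
cv2.imwrite('pics/s1c.png',cv2.resize(im[160:330,130:330,::-1],None,fx=3.5,fy=3.5))
E
```

```text
t=2.60 at [523.8 147.3  25.9] yaw 0.169 F [ 0.2 -0.  -0. ] gap 59.9 q1 0.21 q6 1.61
delta tx 45.3 ty -1.7 tz -0.1 twist 0.000
```

View pics/s1c.png

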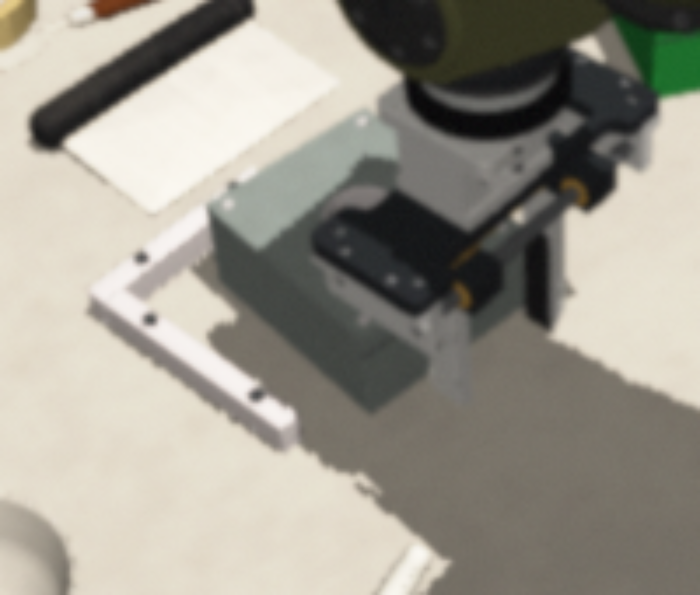

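The fingers stand just behind the box's −x face, at about crop (455,360) and (540,280), so I push slowly along +x.

jog_arm(
  deltas="4 -1 0 0 60; 8 -2 0 0 60; 12 -2 0 0 60; 16 -2 0 0 60; 20 -2 0 0 60; 24 -2 0 0 60; 28 -2 0 0 60; 31 -2 0 0 60; 34 -2 0 0 60; 37 -2 0 0 60",
)

```text
clock: 3.9
eef_pos: [560.2, 155.6, 26.4]
eef_rot: [-3.141, 0.001, 0.169]
wrist_force: [-5.8, -1.0, 3.3]
finger_gap: 60.4
```

jog_arm(
  deltas="1 0 0 0 60; 2 0 0 0 60; 3 0 0 0 60; 4 0 0 0 60; 5 0 0 0 60; 6 0 0 0 60; 7 0 0 0 60; 8 0 0 0 60; 8 0 0 0 60; 8 0 0 0 60",
)

```text
clock: 5.15
eef_pos: [565.5, 156.5, 26.4]
eef_rot: [3.141, 0.007, 0.169]
wrist_force: [-28.7, -7.1, 19.1]
finger_gap: 59.9
```

```bash
python3 - <<'E'
from go import *
need(*S(-65-65-8,-94),26,YAW)
im,d=snap('scene',2)
im,d=snap('top',2)
E
```

```text
t=5.15 at [565.5 156.5  26.4] yaw 0.169 F [-28.7  -7.1  19.1] gap 59.9 q1 0.21 q6 1.61
delta tx 2.6 ty 0.3 tz 0.4 twist 0.001
```

View pics/scene2.png

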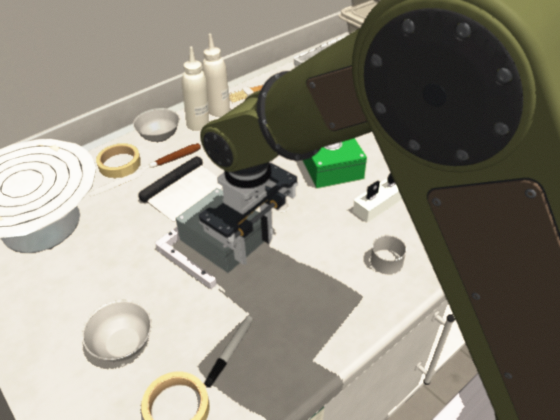

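```bash
python3 - <<'E'
from go import *
print(S(-65,-172))
need(*S(-65,-172),110,YAW+np.pi/2)
E
```

```text
[653.19366413  91.9416934 ]
t=5.25 at [565.5 156.5  26.4] yaw 0.169 F [-28.2  -6.   19.4] gap 60.3 q1 0.21 q6 1.61
delta tx 75.6 ty 78.4 tz -83.6 twist -1.570
```

jog_arm(
  deltas="-10 0 0 0 60; -20 0 0 0 60; -22 0 -40 -0.05 60; -22 10 -84 -0.2 60; 0 25 -84 -0.37 60; 20 40 -84 -0.54 60; 40 55 -84 -0.71 60; 60 70 -84 -0.88 60; 73 78 -84 -1.05 60; 73 78 -84 -1.22 60",
)

```text
clock: 6.5
eef_pos: [653.8, 91.7, 110.0]
eef_rot: [3.141, -0.0, 1.394]
wrist_force: [0.4, 0.4, -0.7]
finger_gap: 59.8
```

```bash
python3 - <<'E'
from go import *
need(*S(-65,-172),26,YAW+np.pi/2)
E
```

```text
t=6.50 at [653.8  91.7 110. ] yaw 1.394 F [ 0.4  0.4 -0.7] gap 59.8 q1 0.08 q6 0.26
delta tx 0.1 ty -0.6 tz 84.0 twist -0.346
```

jog_arm(
  deltas="0 0 0 -0.17 60; 0 0 0 -0.345 60; 0 0 20 -0.345 60; 0 0 45 -0.345 60; 0 0 65 -0.345 60; 0 0 78 -0.345 60; 0 0 84 -0.345 60; 0 0 84 -0.345 60; 0 0 84 -0.345 60; 0 0 84 -0.345 60",
)

```text
clock: 7.75
eef_pos: [653.5, 92.3, 27.1]
eef_rot: [3.141, 0.0, 1.734]
wrist_force: [-0.4, -0.3, -0.3]
finger_gap: 60.2
```

```bash
python3 - <<'E'
from go import *
need(*S(-65,-55-55-8),26,YAW+np.pi/2)
im,d=snap('scene',3)
cv2.imwrite('pics/s3c.png',cv2.resize(im[130:300,130:330,::-1],None,fx=3.5,fy=3.5))
E
```

```text
t=7.75 at [653.5  92.3  27.1] yaw 1.734 F [-0.4 -0.3 -0.3] gap 60.2 q1 0.08 q6 -0.08
delta tx 53.7 ty -0.7 tz 1.1 twist -0.006
```

View pics/s3c.png

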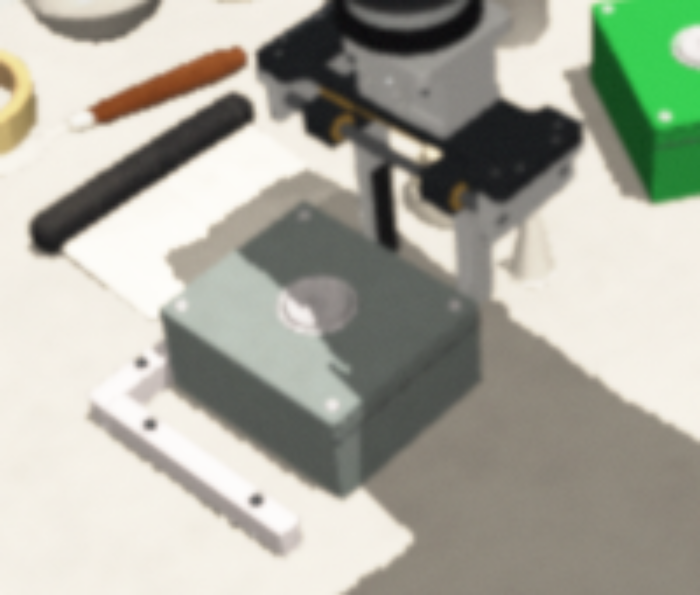

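The box has been pushed squarely to the x-bar, and the fingers are behind its −y face at about crop (385,220) and (475,260). Next I push along +y.

jog_arm(
  deltas="4 0 0 -0.006 60; 8 0 0 -0.006 60; 13 0 0 -0.006 60; 18 0 0 -0.006 60; 23 0 0 -0.006 60; 28 0 0 -0.006 60; 33 0 0 -0.006 60; 38 0 0 -0.006 60; 42 0 0 -0.006 60; 45 0 0 -0.006 60",
)

```text
clock: 9.05
eef_pos: [645.7, 136.3, 26.4]
eef_rot: [-3.141, 0.001, 1.74]
wrist_force: [-1.2, -6.6, 1.4]
finger_gap: 60.0
```

jog_arm(
  deltas="1 0 0 0 60; 2 0 0 0 60; 3 0 0 0 60; 4 0 0 0 60; 5 0 0 0 60; 6 0 0 0 60; 7 0 0 0 60; 8 0 0 0 60; 9 0 0 0 60; 9 0 0 0 60",
)

```text
clock: 10.3
eef_pos: [644.5, 144.4, 26.5]
eef_rot: [-3.141, 0.002, 1.74]
wrist_force: [-1.4, -10.8, 0.6]
finger_gap: 60.4
```

```bash
python3 - <<'E'
from go import *
need(*S(-65,-55-55-8),26,YAW+np.pi/2)
im,d=snap('scene',4)
cv2.imwrite('pics/s4c.png',cv2.resize(im[130:300,130:330,::-1],None,fx=3.5,fy=3.5))
E
```

```text
t=10.30 at [644.5 144.4  26.5] yaw 1.740 F [ -1.4 -10.8   0.6] gap 60.4 q1 0.17 q6 -0.00
delta tx 0.8 ty -0.2 tz 0.5 twist 0.000
```

View pics/s4c.png

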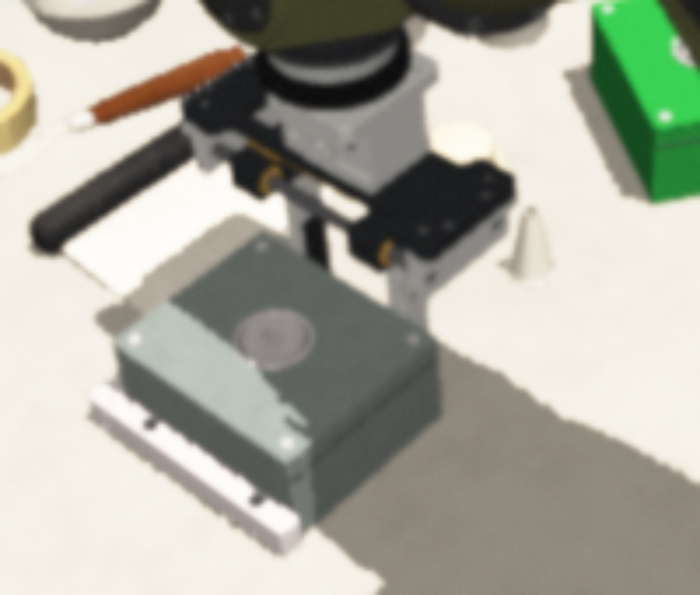

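jog_arm(
  deltas="0.5 0 0 0 60; 1 0 0 0 60; 1.5 0 0 0 60; 2 0 0 0 60; 2.5 0 0 0 60; 3 0 0 0 60; 3.5 0 0 0 60; 4 0 0 0 60; 4 0 0 0 60; 4 0 0 0 60",
)

```text
clock: 11.6
eef_pos: [644.6, 144.8, 27.0]
eef_rot: [-3.141, 0.006, 1.739]
wrist_force: [0.9, -32.5, 5.1]
finger_gap: 60.5
```

```bash
python3 - <<'E'
from go import *
# next: nudge on -x face
need(*S(-155,-55),110,YAW)
E
```

```text
t=11.60 at [644.6 144.8  27. ] yaw 1.739 F [  0.9 -32.5   5.1] gap 60.5 q1 0.17 q6 0.00
delta tx 63.5 ty -90.4 tz -83.0 twist 1.571
```

```bash
python3 - <<'E'
from go import *
need(508.3,-94,150,1.555)
E
```

```text
t=11.60 at [644.6 144.8  27. ] yaw 1.739 F [  0.9 -32.5   5.1] gap 60.5 q1 0.17 q6 0.00
delta tx -212.5 ty -174.5 tz -123.0 twist 0.184
```

jog_arm(
  deltas="-10 0 0 0 60; -25 0 0 0 60; -25 0 -40 0 60; -30 0 -80 0 60; -60 15 -123 0.04 60; -95 35 -123 0.08 60; -130 55 -123 0.12 60; -165 70 -123 0.15 60; -180 80 -123 0.18 60; -180 80 -123 0.18 60",
)

```text
clock: 12.85
eef_pos: [753.0, -15.6, 148.6]
eef_rot: [-3.141, -0.0, 1.559]
wrist_force: [-0.7, 1.6, 0.3]
finger_gap: 60.1
```

```bash
python3 - <<'E'
from go import *
need(508.3,-94,150,1.555)
im,d=snap('top',5); im2,d=snap('scene',5)
E
```

```text
t=12.85 at [753.  -15.6 148.6] yaw 1.559 F [-0.7  1.6  0.3] gap 60.1 q1 -0.07 q6 -0.06
delta tx -81.4 ty -243.8 tz -1.4 twist 0.004
```

View pics/top5.png

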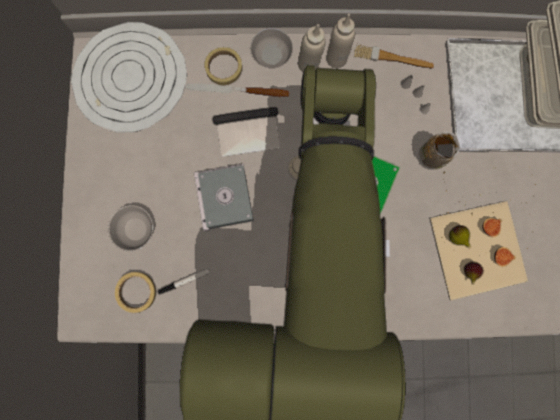

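View pics/scene5.png

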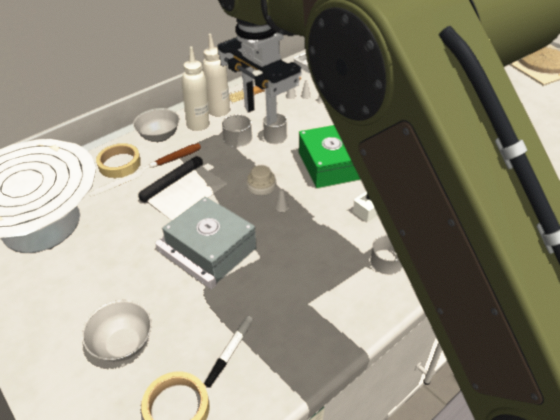

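I used the wrong sign on ty, so the arm went out to x=753. Nothing was touched. Both views are clear of the box, at top (225,195) and scene (208,235), so I'll measure it now.

```bash
python3 - <<'E'
from meas import *; from go import *
im,d=load('top',5); P=cloud('top',d); Z=P[...,2]
m=np.zeros(Z.shape,bool); m[150:250,185:260]=(Z>50)[150:250,185:260]; m=big(m)
K=rect(m,60); e=np.roll(K,-1,0)-K
print(K.round(1).tolist(),K.mean(0),np.linalg.norm(e,axis=1).round(1),np.arctan2(e[:,1],e[:,0]).round(3))
c=K.mean(0)-C; print('in stop',c@UX,c@UY)
# depth-weighted centroid of lid
Q=P[m]; print('lid cent from depth',Q.mean(0))
pl=mask(im,(208,178,242,214),lambda a:(a.min(2)>95)); pl=big(cv2.morphologyEx(pl.astype(np.uint8),cv2.MORPH_CLOSE,np.ones((5,5))))
w=wcnt(pl,62); print('plug',cv2.minEnclosingCircle(w.astype(np.float32)),cv2.minAreaRect(w.astype(np.float32)))
o=cv2.resize(im[150:250,180:280,::-1],None,fx=6,fy=6,interpolation=cv2.INTER_CUBIC);cv2.imwrite('pics/t5c.png',o)
sc,_=load('scene',5);cv2.imwrite('pics/s5c.png',cv2.resize(sc[190:290,150:265,::-1],None,fx=6,fy=6,interpolation=cv2.INTER_CUBIC))
need(508.3,-94,150,1.555)
E
```

```text
[[561.2999877929688, 250.89999389648438], [580.5999755859375, 143.6999969482422], [707.7999877929688, 165.60000610351562], [690.7999877929688, 270.8999938964844]] [635.1067  207.78204] [109.  129.1 106.6 131. ] [-1.393  0.171  1.731 -2.989]
in stop -63.39222853947025 -54.767152956640224
lid cent from depth [633.50973893 207.16156512  64.31933048]
plug ((634.383056640625, 207.22769165039062), 57.509971618652344) ((634.383056640625, 207.2272491455078), (78.32655334472656, 84.22958374023438), 89.98373413085938)
t=12.95 at [752.5 -13.9 149.2] yaw 1.561 F [-0.8  0.2  0. ] gap 59.9 q1 -0.07 q6 -0.06
delta tx -82.5 ty -243.4 tz -0.8 twist 0.006
```

View pics/t5c.png

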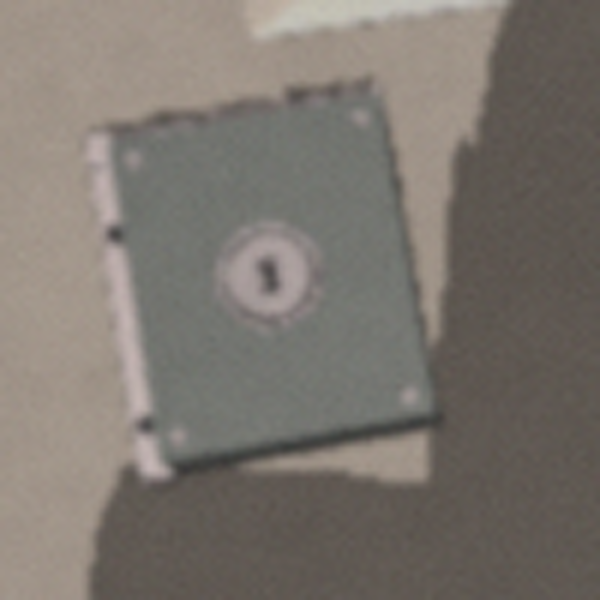

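View pics/s5c.png

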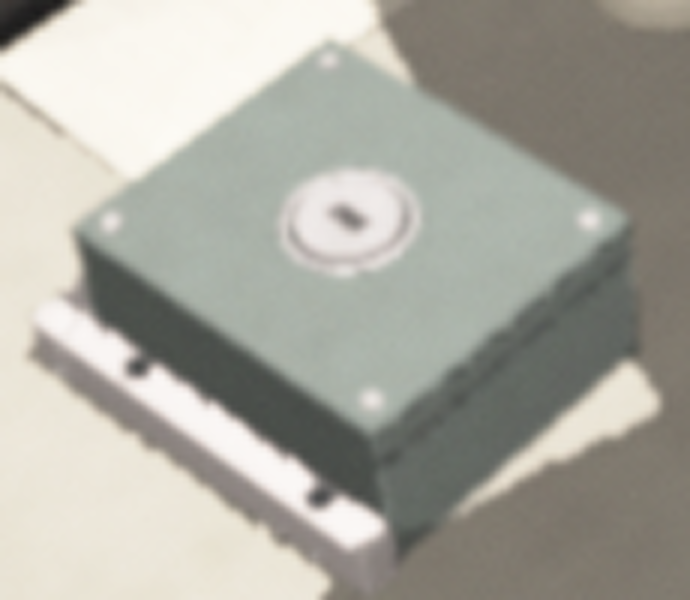

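```bash
python3 - <<'E'
from meas import *; from go import *
t,s=(224.67,195.83),(208.0,226.0)
print('lock top z62',onz('top',[t],62),'scene',onz('scene',[s],62),'tri',tri(t,s))
im,_=load('top',5)
# refine plug: bright ring centroid
g=cv2.cvtColor(im,cv2.COLOR_RGB2GRAY)
m=mask(im,(214,184,236,208),lambda a:a.min(2)>115); m=big(m); ys,xs=np.nonzero(m); print('bright plug',xs.min(),xs.max(),ys.min(),ys.max(),onz('top',[[ (xs.min()+xs.max())/2,(ys.min()+ys.max())/2]],62))
im,_=load('scene',5)
m=mask(im,(195,214,222,238),lambda a:a.min(2)>190); m=big(m); ys,xs=np.nonzero(m); print('scene plug',xs.min(),xs.max(),ys.min(),ys.max(),onz('scene',[[ (xs.min()+xs.max())/2,(ys.min()+ys.max())/2]],62))
print('stop-based',S(-65,-55))
print('key: scene bow at z58',onz('scene',[(373.2,189.6)],58),' spare',onz('scene',[(393.6,177)],58))
print('top bow at 72',onz('top',[(353.7,247.9)],72))
im,_=load('scene',0)
for r in((360,175,385,205),(384,165,404,190)):
    k=big(mask(im,r,lambda a:a.max(2)<60)); ys,xs=np.nonzero(k); print(xs.min(),xs.max(),ys.min(),ys.max(),xs.mean(),ys.mean(),onz('scene',[(xs.mean(),ys.mean())],58))
E
```

```text
lock top z62 [[633.33921975 206.5601096   62.        ]] scene [[631.3457793  207.10081297  62.        ]] tri (array([633.38723986, 206.45343214,  60.0289979 ]), np.float64(0.8150768053391771))
bright plug 215 233 186 206 [[632.95017986 208.13858924  62.        ]]
scene plug 197 219 218 235 [[630.30713026 207.81923494  62.        ]]
stop-based [633.56078742 207.28271018]
key: scene bow at z58 [[504.21002012 -92.60202202  58.        ]]  spare [[ 502.73645937 -151.18433023   58.        ]]
top bow at 72 [[507.36150807 -92.28189789  72.        ]]
366 378 181 198 372.2283464566929 189.62992125984252 [[505.39795054 -91.11815277  58.        ]]
388 398 170 183 392.7843137254902 176.51960784313727 [[ 504.7831697  -151.08145781   58.        ]]
```

```bash
python3 - <<'E'
from meas import *
for n,r in(('scene',(340,160,420,230)),('top',(330,228,402,268))):
    im,d=load(n,0);P=cloud(n,d);x0,y0,x1,y1=r
    Q=P[y0:y1,x0:x1].reshape(-1,3);col=im[y0:y1,x0:x1].reshape(-1,3).astype(int)
    reg=(Q[:,0]>470)&(Q[:,0]<540)&(Q[:,1]>-195)&(Q[:,1]<-55)
    top=reg&(abs(Q[:,2]-34)<3)&(col.min(1)>120)
    print(n,'stand top z',Q[top,2].mean(),'x',np.percentile(Q[top,0],[1,99]),'y',np.percentile(Q[top,1],[1,99]))
    for lo,hi in((-120,-65),(-185,-125)):
        b=reg&(Q[:,2]>46)&(Q[:,1]>lo)&(Q[:,1]<hi)
        print('  bow',b.sum(),'min',Q[b].min(0).round(1),'max',Q[b].max(0).round(1),'med',np.median(Q[b],0).round(1))
im,_=load('scene',0)
cv2.imwrite('pics/keyscene.png',cv2.resize(im[160:230,340:420,::-1],None,fx=9,fy=8.5,interpolation=cv2.INTER_NEAREST))
E
```

```text
scene stand top z 33.06435915978315 x [485.7878596  526.51416201] y [-183.77187268  -63.51859315]
  bow 154 min [ 501.1 -109.8   46.2] max [511.2 -76.2  73.3] med [503.9 -89.6  62.9]
  bow 130 min [ 500.4 -169.2   46.3] max [ 511.3 -137.    73.1] med [ 503.4 -149.8   60.5]
top stand top z 33.45922993173968 x [488.57147836 528.04219583] y [-184.45184772  -65.87028577]
  bow 59 min [ 504.7 -109.6   47.2] max [512.1 -78.   74.6] med [508.4 -92.7  70.1]
  bow 52 min [ 503.9 -167.6   58.6] max [ 511.5 -139.3   73.6] med [ 507.7 -152.    67.7]
```

View pics/keyscene.png

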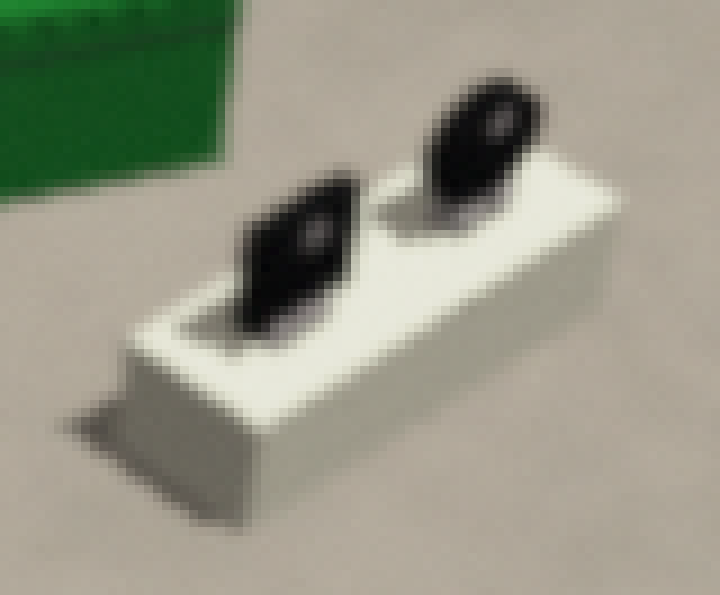

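jog_arm(
  deltas="-8 -25 0 0 60; -20 -60 0 0.005 60; -32 -95 0 0.005 60; -44 -130 0 0.005 60; -56 -165 0 0.005 60; -68 -200 0 0.005 60; -78 -228 0 0.005 60; -82 -241 0 0.005 50; -82.8 -243.4 0 0.005 50; -82.8 -243.4 0 0.005 50",
)

```text
clock: 14.2
eef_pos: [509.1, -94.3, 149.5]
eef_rot: [3.141, 0.0, 1.555]
wrist_force: [0.6, -0.2, -0.1]
finger_gap: 50.2
```

```bash
python3 - <<'E'
from go import *
need(508.3,-94.3,55,1.557)
im,d=snap('scene',6)
cv2.imwrite('pics/s6c.png',cv2.resize(im[100:240,300:460,::-1],None,fx=4,fy=4))
E
```

```text
t=14.20 at [509.1 -94.3 149.5] yaw 1.555 F [ 0.6 -0.2 -0.1] gap 50.2 q1 -0.25 q6 -0.24
delta tx -0.0 ty -0.8 tz 94.5 twist -0.002
```

View pics/s6c.png

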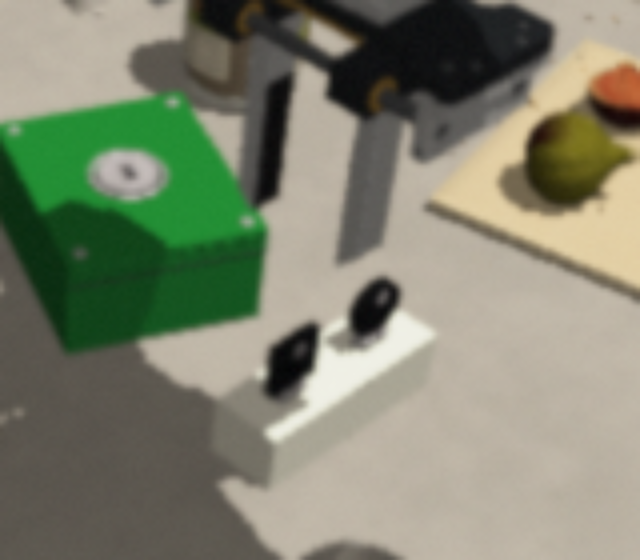

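The fingers hang over the oblong key at crop (290,360), and the spare is clear at (375,308). I descend.

jog_arm(
  deltas="0 -0.7 15 -0.002 50; 0 -0.7 35 -0.002 50; 0 -0.7 55 -0.002 50; 0 -0.7 72 -0.002 50; 0 -0.7 84 -0.002 50; 0 -0.7 91 -0.002 50; 0 -0.7 94.5 -0.002 50; 0 -0.7 94.5 -0.002 50; 0 -0.7 94.5 -0.002 30; 0 -0.7 94.5 -0.002 20",
)

```text
clock: 15.5
eef_pos: [508.0, -94.7, 55.3]
eef_rot: [3.141, 0.0, 1.557]
wrist_force: [0.5, -0.6, 0.6]
finger_gap: 33.7
```

```bash
python3 - <<'E'
from go import *
need(508.3,-94.3,55,1.557)
im,d=snap('scene',7)
cv2.imwrite('pics/s7c.png',cv2.resize(im[130:240,330:440,::-1],None,fx=5.3,fy=5.3))
E
```

```text
t=15.50 at [508.  -94.7  55.3] yaw 1.557 F [ 0.5 -0.6  0.6] gap 33.7 q1 -0.26 q6 -0.24
delta tx 0.4 ty 0.3 tz 0.3 twist -0.000
```

View pics/s7c.png

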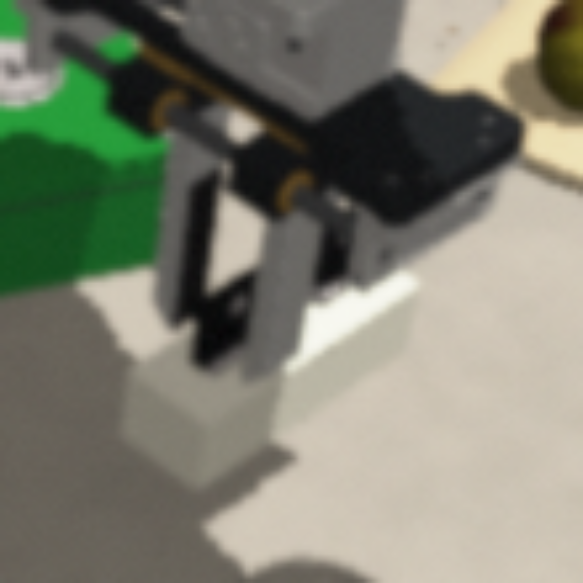

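jog_arm(
  deltas="0 0 0 0 15; 0 0 0 0 10; 0 0 0 0 6; 0 0 0 0 4; 0 0 0 0 2; 0 0 0 0 2; 0 0 0 0 2; 0 0 0 0 2; 0 0 0 0 2; 0 0 0 0 2",
  squeeze=50,
)

```text
clock: 16.8
eef_pos: [507.9, -94.6, 55.0]
eef_rot: [-3.142, 0.0, 1.557]
wrist_force: [-2.3, 0.0, 2.3]
finger_gap: 7.9
```

```bash
python3 - <<'E'
from go import *
need(508.3,-94.3,130,1.557)
E
```

```text
t=16.80 at [507.9 -94.6  55. ] yaw 1.557 F [-2.3  0.   2.3] gap 7.9 q1 -0.26 q6 -0.24
delta tx 0.3 ty 0.4 tz -75.0 twist -0.000
```

jog_arm(
  deltas="0 0 -4 0 2; 0 0 -10 0 2; 0 0 -18 0 2; 0 0 -28 0 2; 0 0 -40 0 2; 0 0 -55 0 2; 0 0 -72 0 2; 0 0 -88 0 2; 0 0 -95 0 2; 0 0 -95 0 2",
)

```text
clock: 18.05
eef_pos: [508.0, -94.6, 150.3]
eef_rot: [3.141, 0.0, 1.557]
wrist_force: [-0.5, 0.3, -0.0]
finger_gap: 7.8
```

```bash
python3 - <<'E'
from go import *
need(*S(-65,-55),150,YAW+np.pi)
im,d=snap('scene',8); im2,d2=snap('top',8)
cv2.imwrite('pics/s8c.png',cv2.resize(im[100:240,310:450,::-1],None,fx=4.2,fy=4.2))
E
```

```text
t=18.05 at [508.  -94.6 150.3] yaw 1.557 F [-0.5  0.3 -0. ] gap 7.8 q1 -0.26 q6 -0.24
delta tx 303.6 ty 121.3 tz 0.3 twist -1.753
```

View pics/s8c.png

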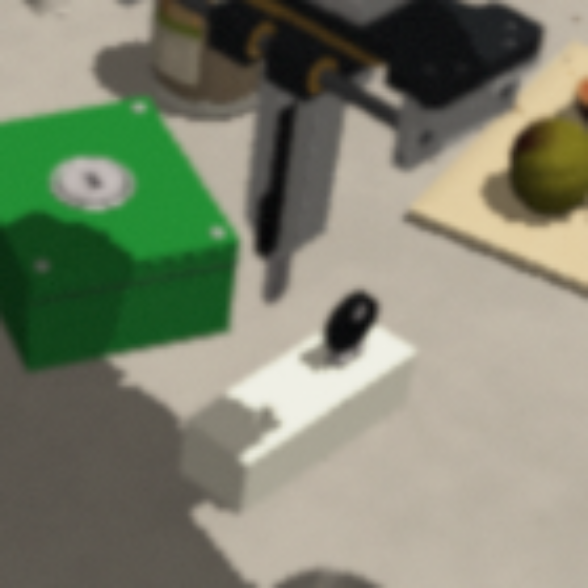

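The key is in the jaws with its blade tip at crop (275,298), and the spare is still in place at (352,320). I carry it over the lock while turning the tool.

jog_arm(
  deltas="20 8 0 -0.1 2; 50 20 0 -0.27 2; 85 34 0 -0.44 2; 120 48 0 -0.61 2; 155 62 0 -0.78 2; 190 76 0 -0.95 2; 225 90 0 -1.12 2; 260 104 0 -1.29 2; 290 116 0 -1.46 2; 303.5 121 0 -1.63 2",
)

```text
clock: 19.4
eef_pos: [633.1, 208.7, 148.6]
eef_rot: [-3.141, -0.002, -3.09]
wrist_force: [-0.7, 0.5, -0.8]
finger_gap: 7.8
```

```bash
python3 - <<'E'
from go import *
need(633.4,207.1,120,YAW+np.pi)
E
```

```text
t=19.40 at [633.1 208.7 148.6] yaw -3.090 F [-0.7  0.5 -0.8] gap 7.8 q1 0.26 q6 -1.36
delta tx -0.3 ty -1.6 tz 28.6 twist -0.117
```

jog_arm(
  deltas="0 0 0 -0.06 2; 0 0 0 -0.12 2; 0 0 10 -0.12 2; 0 0 20 -0.12 2; 0 0 28 -0.12 2; 0 0 28 -0.12 2; 0 0 28 -0.12 2; 0 0 28 -0.12 2; 0 0 28 -0.12 2; 0 0 28 -0.12 2",
)

```text
clock: 20.65
eef_pos: [633.2, 207.2, 122.1]
eef_rot: [3.142, 0.0, -2.976]
wrist_force: [-1.2, -0.0, 0.1]
finger_gap: 7.5
```

```bash
python3 - <<'E'
from go import *
need(633.4,207.1,120,YAW+np.pi)
im,d=snap('scene',9); im2,d2=snap('top',9)
cv2.imwrite('pics/s9c.png',cv2.resize(im[150:270,140:280,::-1],None,fx=5.5,fy=4.9,interpolation=cv2.INTER_CUBIC))
cv2.imwrite('pics/t9c.png',cv2.resize(im2[150:250,180:300,::-1],None,fx=5.5,fy=5.5,interpolation=cv2.INTER_CUBIC))
E
```

```text
t=20.65 at [633.2 207.2 122.1] yaw -2.976 F [-1.2 -0.   0.1] gap 7.5 q1 0.26 q6 -1.47
delta tx -0.2 ty -0.1 tz 2.1 twist -0.003
```

View pics/s9c.png

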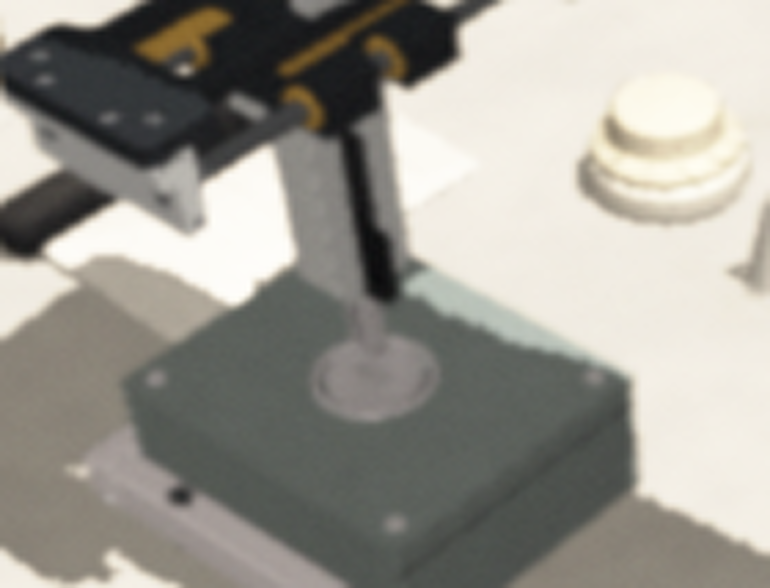

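View pics/t9c.png

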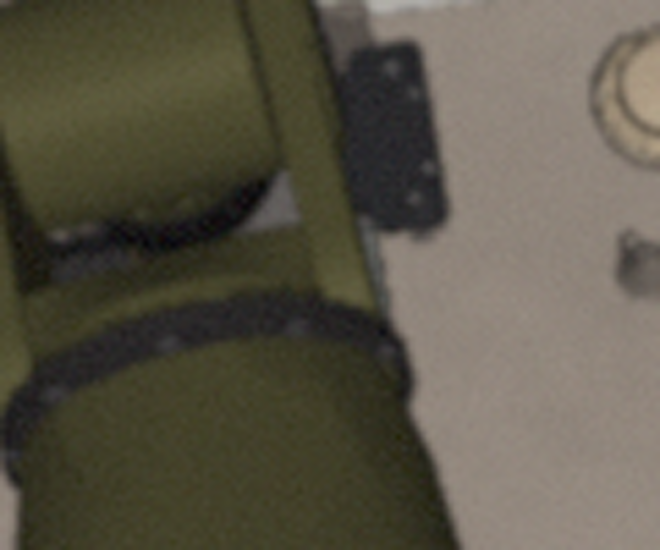

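```bash
python3 - <<'E'
from go import *
im,_=load('scene',9)
c=im[205:240,190:225,::-1]
c=cv2.resize(c,None,fx=16,fy=16,interpolation=cv2.INTER_CUBIC).astype(float); c=np.clip((c-70)*2.2,0,255).astype(np.uint8)
print(proj('scene',[[633.2,207.2,z] for z in(62,73,101)]).round(1))
cv2.imwrite('pics/s9z.png',c)
E
```

```text
[[207.4 225.5]
 [206.7 221.2]
 [204.9 210. ]]
```

View pics/s9z.png

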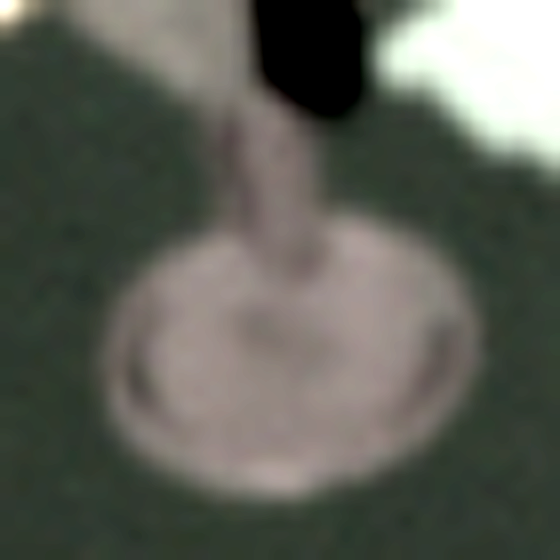

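jog_arm(
  deltas="0 0 4 -0.003 2; 0 0 7 -0.003 2; 0 0 9 -0.003 2; 0 0 10 -0.003 2; 0 0 11 -0.003 2; 0 0 12 -0.003 2; 0 0 13 -0.003 2; 0 0 14 -0.003 2; 0 0 14 -0.003 2; 0 0 14 -0.003 2",
)

```text
clock: 22.0
eef_pos: [633.1, 207.2, 108.0]
eef_rot: [3.142, -0.0, -2.973]
wrist_force: [0.1, 0.3, -0.4]
finger_gap: 7.9
```

```bash
python3 - <<'E'
from go import *
need(633.4,207.1,108,YAW+np.pi); print(manip.read_state()['moment'])
im,d=snap('scene',10)
c=im[195:240,185:230,::-1]
c=cv2.resize(c,None,fx=12,fy=12,interpolation=cv2.INTER_CUBIC).astype(float); c=np.clip((c-70)*2.2,0,255).astype(np.uint8)
cv2.imwrite('pics/s10z.png',c)
E
```

```text
t=22.00 at [633.1 207.2 108. ] yaw -2.973 F [ 0.1  0.3 -0.4] gap 7.9 q1 0.26 q6 -1.48
delta tx -0.3 ty -0.1 tz -0.0 twist -0.000
[ 0.02242763 -0.08572542  0.02343677]
```

View pics/s10z.png

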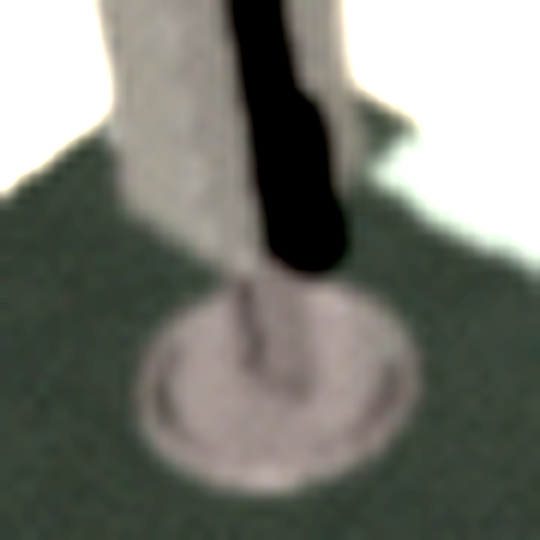

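No contact force, and the tip is at crop (280,390), about the plug's centre. It looks entered or nearly so, so I continue slowly.

jog_arm(
  deltas="0 0 0.5 0 2; 0 0 1 0 2; 0 0 1.5 0 2; 0 0 2 0 2; 0 0 2.5 0 2; 0 0 3 0 2; 0 0 3.5 0 2; 0 0 4 0 2; 0 0 4 0 2; 0 0 4 0 2",
)

```text
clock: 23.3
eef_pos: [633.2, 207.2, 104.0]
eef_rot: [-3.142, 0.0, -2.973]
wrist_force: [-0.5, 0.2, 0.4]
finger_gap: 7.9
```

```bash
python3 - <<'E'
from go import *
need(633.4,207.1,100,YAW+np.pi); print(manip.read_state()['moment'])
E
```

```text
t=23.30 at [633.2 207.2 104. ] yaw -2.973 F [-0.5  0.2  0.4] gap 7.9 q1 0.26 q6 -1.48
delta tx -0.2 ty -0.1 tz 4.0 twist -0.000
[ 0.06193394 -0.15983104 -0.01795575]
```

jog_arm(
  deltas="0 0 1 0 2; 0 0 2 0 2; 0 0 3 0 2; 0 0 4 0 2; 0 0 5 0 2; 0 0 6 0 2; 0 0 7 0 2; 0 0 7 0 2; 0 0 7 0 2; 0 0 7 0 2",
)

```text
clock: 24.55
eef_pos: [633.2, 207.3, 97.0]
eef_rot: [3.142, 0.0, -2.973]
wrist_force: [0.8, -0.0, 1.2]
finger_gap: 7.7
```

```bash
python3 - <<'E'
from go import *
need(633.4,207.1,100,YAW+np.pi); print(manip.read_state()['moment'])
im,d=snap('scene',11)
c=im[195:240,185:230,::-1]
c=cv2.resize(c,None,fx=12,fy=12,interpolation=cv2.INTER_CUBIC).astype(float); c=np.clip((c-70)*2.2,0,255).astype(np.uint8)
cv2.imwrite('pics/s11z.png',c)
E
```

```text
t=24.55 at [633.2 207.3  97. ] yaw -2.973 F [ 0.8 -0.   1.2] gap 7.7 q1 0.26 q6 -1.48
delta tx -0.2 ty -0.2 tz -3.0 twist -0.000
[ 0.09949227 -0.33227931  0.01543184]
```

View pics/s11z.png

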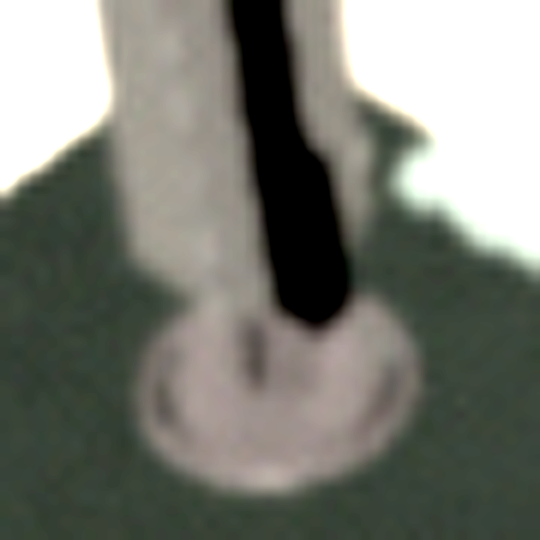

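jog_arm(
  deltas="0 0 1 0 2; 0 0 2 0 2; 0 0 3 0 2; 0 0 4 0 2; 0 0 5 0 2; 0 0 6 0 2; 0 0 7 0 2; 0 0 7 0 2; 0 0 7 0 2; 0 0 7 0 2",
)

```text
clock: 25.85
eef_pos: [633.0, 207.2, 89.7]
eef_rot: [3.142, -0.0, -2.973]
wrist_force: [-0.3, 1.6, -1.6]
finger_gap: 7.7
```

```bash
python3 - <<'E'
from go import *
need(633.4,207.1,83,YAW+np.pi); print(manip.read_state()['moment'])
im,d=snap('scene',12)
c=im[185:240,175:235,::-1]
c=cv2.resize(c,None,fx=10,fy=10,interpolation=cv2.INTER_CUBIC).astype(float); c=np.clip((c-60)*1.8,0,255).astype(np.uint8)
cv2.imwrite('pics/s12z.png',c)
E
```

```text
t=25.85 at [633.  207.2  89.7] yaw -2.973 F [-0.3  1.6 -1.6] gap 7.7 q1 0.26 q6 -1.48
delta tx -0.4 ty -0.1 tz 6.7 twist -0.000
[ 0.24183447 -0.21094055  0.01558001]
```

View pics/s12z.png

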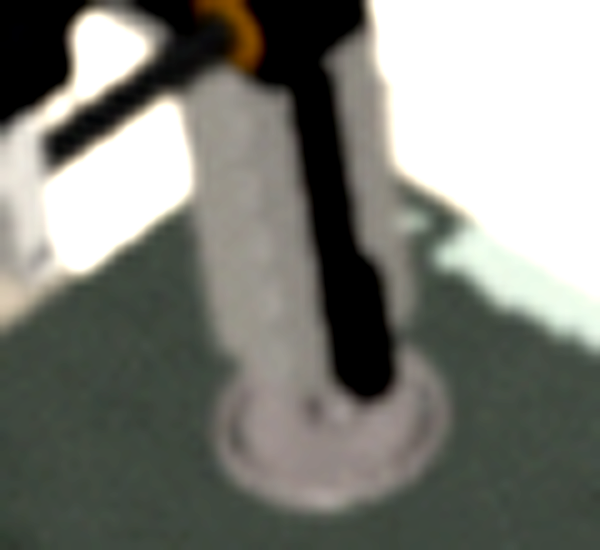

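jog_arm(
  deltas="0 0 1 0 2; 0 0 2 0 2; 0 0 3 0 2; 0 0 4 0 2; 0 0 5 0 2; 0 0 5.5 0 2; 0 0 6 0 2; 0 0 6.5 0 2; 0 0 6.5 0 2; 0 0 6.5 0 2",
)

```text
clock: 27.15
eef_pos: [633.2, 207.2, 83.4]
eef_rot: [3.142, 0.0, -2.973]
wrist_force: [0.5, 1.3, 3.7]
finger_gap: 7.4
```

```bash
python3 - <<'E'
from go import *
need(633.4,207.1,83,YAW+np.pi); print(manip.read_state()['moment'])
im,d=snap('scene',13)
c=im[185:240,175:235,::-1]
c=cv2.resize(c,None,fx=10,fy=10,interpolation=cv2.INTER_CUBIC).astype(float); c=np.clip((c-60)*1.8,0,255).astype(np.uint8)
cv2.imwrite('pics/s13z.png',c)
E
```

```text
t=27.15 at [633.2 207.2  83.4] yaw -2.973 F [0.5 1.3 3.7] gap 7.4 q1 0.26 q6 -1.48
delta tx -0.2 ty -0.1 tz 0.4 twist -0.000
[ 0.25047932 -0.26105233 -0.01679758]
```

View pics/s13z.png

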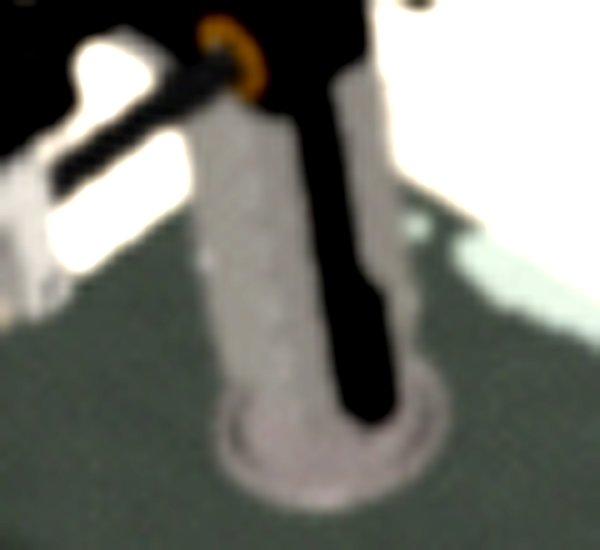

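jog_arm(
  deltas="0 0 0.4 0 2; 0 0 0.8 0 2; 0 0 1.2 0 2; 0 0 1.6 0 2; 0 0 2 0 2; 0 0 2 0 2; 0 0 2 0 2; 0 0 2 0 2; 0 0 2 0 2; 0 0 2 0 2",
)

```text
clock: 28.45
eef_pos: [633.3, 207.3, 82.8]
eef_rot: [3.142, 0.001, -2.973]
wrist_force: [-3.3, -1.0, 15.1]
finger_gap: 8.0
```

```bash
python3 - <<'E'
from go import *
need(633.4,207.1,83,YAW+np.pi); print(manip.read_state()['moment'])
E
```

```text
t=28.45 at [633.3 207.3  82.8] yaw -2.973 F [-3.3 -1.  15.1] gap 8.0 q1 0.26 q6 -1.48
delta tx -0.0 ty -0.2 tz -0.2 twist -0.000
[0.01091568 0.77951293 0.02966019]
```

The key is home: the shoulder bottomed at TCP z 82.8 against 83 expected, with 15 N. I turn it clockwise.

jog_arm(
  deltas="0 0 0 0.08 2; 0 0 0 0.16 2; 0 0 0 0.24 2; 0 0 0 0.32 2; 0 0 0 0.4 2; 0 0 0 0.5 2; 0 0 0 0.6 2; 0 0 0 0.7 2; 0 0 0 0.8 2; 0 0 0 0.8 2",
)

```text
clock: 29.7
eef_pos: [633.5, 207.2, 82.8]
eef_rot: [3.141, 0.001, 2.508]
wrist_force: [-3.3, -1.7, 13.4]
finger_gap: 7.6
```

```bash
python3 - <<'E'
from go import *
need(633.4,207.1,83,YAW+np.pi); print(manip.read_state()['moment'])
im,d=snap('scene',14)
c=im[175:250,165:245,::-1]
c=cv2.resize(c,None,fx=8,fy=8,interpolation=cv2.INTER_CUBIC).astype(float); c=np.clip((c-40)*1.8,0,255).astype(np.uint8)
cv2.imwrite('pics/s14z.png',c)
E
```

```text
t=29.70 at [633.5 207.2  82.8] yaw 2.508 F [-3.3 -1.7 13.4] gap 7.6 q1 0.26 q6 -0.68
delta tx 0.0 ty -0.1 tz -0.2 twist -0.802
[-0.18934527  0.50538867 -0.016181  ]
```

View pics/s14z.png

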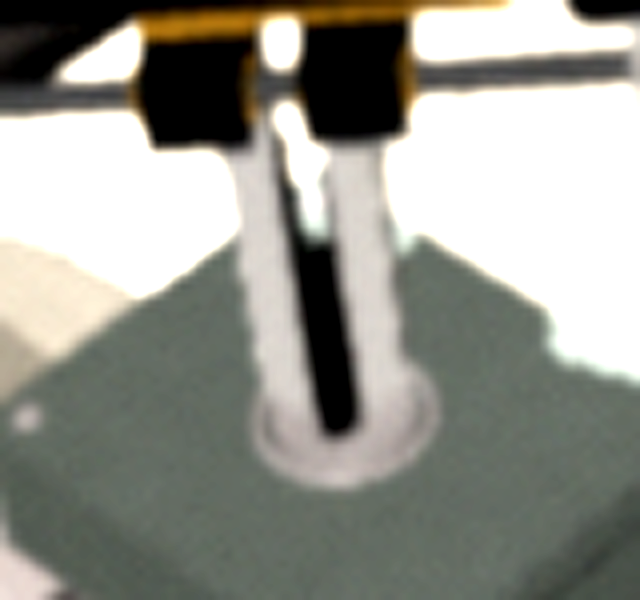

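jog_arm(
  deltas="0 0 0 0.1 2; 0 0 0 0.2 2; 0 0 0 0.3 2; 0 0 0 0.4 2; 0 0 0 0.5 2; 0 0 0 0.6 2; 0 0 0 0.7 2; 0 0 0 0.8 2; 0 0 0 0.87 2; 0 0 0 0.92 2",
)

```text
clock: 31.0
eef_pos: [632.9, 206.8, 82.8]
eef_rot: [-3.141, 0.001, 1.588]
wrist_force: [-7.8, -2.5, 16.5]
finger_gap: 7.6
```

```bash
python3 - <<'E'
from go import *
need(633.4,207.1,83,YAW+np.pi); print(manip.read_state()['moment'], manip.read_state()['effort'].round(3))
im,d=snap('scene',15)
c=im[175:250,165:245,::-1]
c=cv2.resize(c,None,fx=8,fy=8,interpolation=cv2.INTER_CUBIC).astype(float); c=np.clip((c-40)*1.8,0,255).astype(np.uint8)
cv2.imwrite('pics/s15z.png',c)
E
```

```text
t=31.00 at [632.9 206.8  82.8] yaw 1.588 F [-7.8 -2.5 16.5] gap 7.6 q1 0.26 q6 0.24
delta tx 0.3 ty 0.5 tz -0.2 twist -1.722
[-0.77468551  1.73797606  0.09009949] [  0.341 -61.415 -30.696   0.424  -2.538  -0.539]
```

View pics/s15z.png

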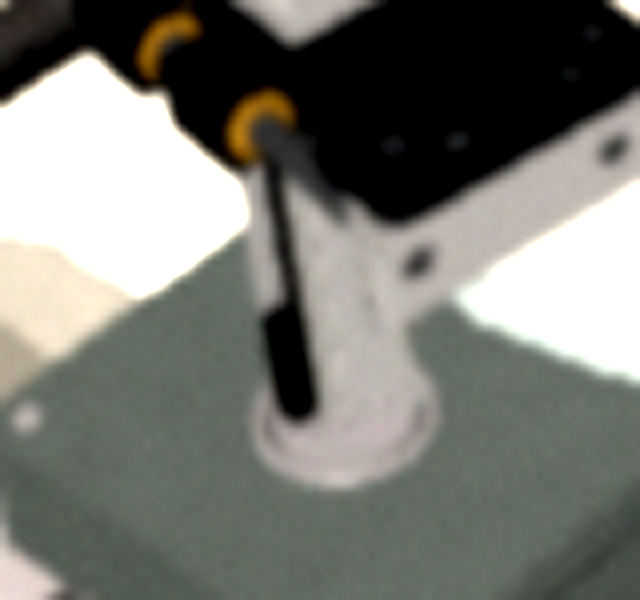

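jog_arm(
  deltas="0 0 0 0.02 2; 0 0 0 0.04 2; 0 0 0 0.04 2; 0 0 0 0.04 2; 0 0 0 0.04 2; 0 0 0 0.04 2; 0 0 0 0.04 2; 0 0 0 0.04 2; 0 0 0 0.04 2; 0 0 0 0.04 2",
)

```text
clock: 32.3
eef_pos: [632.9, 206.8, 82.8]
eef_rot: [-3.141, 0.001, 1.55]
wrist_force: [-8.7, -3.4, 17.0]
finger_gap: 7.7
```

```bash
python3 - <<'E'
from go import *
need(633.4,207.1,83,YAW+np.pi); print(manip.read_state()['moment'],manip.read_state()['eef_rot'])
im,d=snap('scene',16)
need(633.4,207.1,83,YAW+np.pi); print(manip.read_state()['moment'])
cv2.imwrite('pics/s16c.png',cv2.resize(im[170:300,140:280,::-1],None,fx=4.5,fy=4.5,interpolation=cv2.INTER_CUBIC))
E
```

```text
t=32.30 at [632.9 206.8  82.8] yaw 1.550 F [-8.7 -3.4 17. ] gap 7.7 q1 0.26 q6 0.28
delta tx 0.3 ty 0.5 tz -0.2 twist -1.760
[-0.77589374  1.71227039  0.12542002] [-3.14107188e+00  6.87453269e-04  1.54992588e+00]
t=32.35 at [632.9 206.8  82.8] yaw 1.550 F [-8.3 -3.4 17.2] gap 7.4 q1 0.26 q6 0.28
delta tx 0.3 ty 0.5 tz -0.2 twist -1.760
[-0.79411344  1.8171178   0.08695458]
```

View pics/s16c.png

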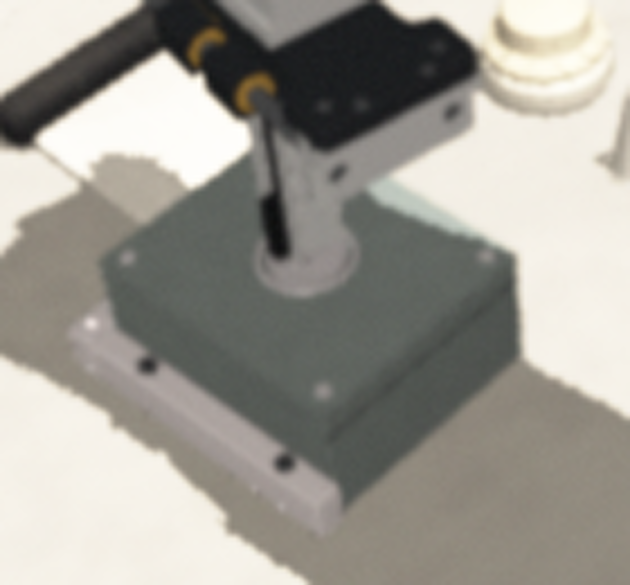

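The box screws at scene (168,227), (248,227) and (212,257) match the flush picture to within 1 px. The bow is between the jaws at crop (275,230), with its lower end at the plug, turned about 1.76 rad. The resisting torque is about 0.1 N m and the down push about 17 N. I hand in.

```bash
python3 - <<'E'
from cell import workorder, manip
workorder.sign_off(); s=manip.read_state(); print(s['clock'],s['eef_pos'],s['eef_rot'],s['finger_gap'],s['wrist_force'],s['moment'])
E
```

```text
the job is handed in; nothing more can be done
the job is handed in; nothing more can be done
```

I handed the job in at about 32 s of the 72 s, with the key still held home and turned. `sign_off` gives no verdict, so I can't say for certain that it passed.

**What I did**
- **Box:** I pushed it square onto the x = 0 bar, then along to the y = 0 bar.
- **Key:** I took the oblong-bowed key and left the round-bowed spare in its slot. It went in until the shoulder bottomed, then I turned it clockwise.

**Last checks**
- **Home:** the tool stopped at z = 82.8 mm against 83 mm expected, and the push on the key was about 17 N. It sat within about 1 mm of the lock's measured centre.
- **Turn:** the tool turned 1.76 rad in all. Allowing 0.2 rad of play, that puts the plug near 1.55 rad; I inferred this and could not measure the plug directly. The resisting torque was about 0.1 N m.
- **Grip:** the opening was 7.4–7.7 mm on the 8 mm bow with a 50 N grip setting, and the tool was vertical.
- **Box position:** the top view after the pushes put the box centre at (-63.4, -54.8) mm in the stop's frame, against (-65, -55) when flush. That is within measuring error. The screws on the lid had moved less than 1 px by the end.

**Did not fit or went wrong**
- The two cameras differed by about 2 mm in x, so I used the top view together with the stop's position.
- A sideways force of 8–9 N remained on the key at the end.
- The torque reading was near zero at 0.8 rad of turn and only reached 0.1 N m later.
- The sticky pins gave almost no measurable resistance.
- One sideways move had the wrong sign and took the arm out to x = 753 mm, but it touched nothing.

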